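# Load a bracket into a spring hold-down for grinding

## Robot

A 6-joint arm with a two-finger parallel gripper is mounted at the origin on the work surface. World frame = base frame: x ahead of the robot, y to its left, z up, the work surface at z = 0. Lengths are in m, angles in rad, forces in N, time in s.
With the tool pointing down it reaches from about 0.35 to 0.775 m from the base axis. Payload 5.5 kg.
Tool frame: the origin (TCP) lies at the very end of the fingers, on their centre line; the grasp point (between the pads) lies 19 mm behind it; z points along the fingers, y is the direction in which the jaws open and shut (so a half turn about z gives the same grasp; the last joint's range is limited). The gripper opens to 85 mm and grips with 20 to 120 N. Pads are 22 mm wide; open, the fingers measure 114 mm over their backs; the gripper's body (76 mm by 85 mm) begins 54 mm behind the grasp point. The pads swing forward as they close: fully open they stand 13 mm farther back than shut.
Start: joints at [-0.14, 0.313, 0.046, 1.304, 0, 1.431], TCP at [0.575, -0, 0.231] pointing down, gripper open.
Joint ranges: [-2.76, 2.76], [-0.86, 1.69], [-1.03, 1.26], [-2.2, 2.34], [-1.47, 1.5], [-3.14, 3.14]. Speed limits (rad/s): [2.57, 2.57, 3.14, 3.14, 3.14, 3.14].

## Interface

Orientations are given as a unit quaternion [w, x, y, z].
In Python, from workcell import env gives the robot as it stands. The module is installed in compiled form; this text tells all that it offers.
- The arm moves only by the shell command python3 -m pendant 'ROWS' [FORCE]. ROWS is JSON, a list of rows, each an object with "fingers": the finger opening in mm, from 0 to 85.4; "delta_pos": the shift along the tool's x, y, z in mm, a list of three; "angular": the turn, a rotation vector about the tool's x, y, z in rad, a list of three. In form: [{"fingers": fingers, "delta_pos": [x, y, z], "angular": [ax, ay, az]}, ...]. A call has 1 to 12 rows; each row shifts and turns the commanded pose from where the row before left it, along the tool's axes as they then stand; what a row does not reach is not made up. A row lasts 1/10 s, in which the tool goes at most 50 mm and 8.59 degrees, less where a joint would pass 70% of its speed; a pose out of reach is approached as far as the arm can. A call is refused whole if a number of a shift passes 50 or a number of a turn 0.15, either way. A call with a gripper value outside its range is refused whole. The fingers move at their own pace and stop on an object; FORCE is the grip in N (left out, the last holds). Time passes only in rows, so rows that do not move let the fingers close. It gives the time, the measured TCP pose, the force and the opening at its end, in the units of the state.
- env.get_state(): the state, without advancing time (a new reading comes with each control period).
- env.read_camera(name): name is "scene" or "side" or "wrist"; returns the picture (480x640x3 uint8, blue, green, red); there is no depth.
- env.camera_params(name): a dict with "fx", "fy", "cx", "cy" (pixels), "view" (4x4, takes a point from world to camera coordinates). Camera axes: x right, y up, looking along -z (the intrinsics and any distortion apply to the point x, -y, -z); pixel columns grow to the right and rows downward; lengths in m; the calibration is good to about 2 mm. A picture is of the moment at which its call begins: read the wrist's pose just before it. camera_params takes no time and is no camera call; for the wrist camera it gives the pose at the moment of the call.
- env.hand_in(): hands the job in, once; it reports no verdict.
The state is a dict: "clock": time; "joint_pos": joint angles; "qvel": joint speeds; "tau": joint torques, N m; "tcp_pos": TCP position; "orientation": TCP orientation; "wrist_force": force on the tool from outside, world axes, zero at the start; "ft_torque": the same for the moment, N m; "finger_gap": finger opening in m.
Only numpy, scipy, OpenCV 4.12 (cv2) and the standard library are available. Lean on these libraries where they do the work, as an engineer would, in place of code of your own. Each camera call takes 0.05 s, during which the arm holds its last target. There are 200 camera calls.

## Task

Load the bracket into the spring hold-down fixture for grinding: use the tall ramp as a prop, pushed in by itself under the arm's roller so that it holds the sprung arm up, slide the gate aside, and with the arm propped slide the bracket flat beneath the pad until its nose is home against the end stop. Then draw the tall ramp out and stand it on the bench clear of the fixture, so that the arm comes down on the bracket, and leave the gate fully closed behind the bracket. Do not use or shift the low ramp, and leave the grinder, tin and tube where they are.

Things in the scene. Friction and masses are not known exactly. Their poses are not given: they have to be found in the camera images.
- fixture: Hold-down fixture fixed to the bench: green base plate 260 x 150 mm, 10 mm thick, origin on the bench below it. Parts go in along its +x: open mouth at x = -95 mm, hinge end at x = 165 mm. Two lanes between rails 10 mm high, x = -55 to 92 mm. A 10 mm thick strip for the gate reaches y = -157 mm at x = -92 to -52 mm. Highest: hinge cheeks, 70 mm above the bench at x = 145 mm.
- bracket_stop (a point): Foot of the face of the bracket lane's end stop (14 mm high), on the base plate at x = 92, y = -35 mm of the fixture; same axes as the fixture. The bracket lane is 56 mm wide, centred on y = -35 mm. Home: bracket's origin 75 mm before this point.
- prop_stop (a point): Foot of the face of the prop lane's end stop (14 mm high), on the base plate at x = 122, y = 40 mm of the fixture; same axes as the fixture. The prop lane is 46 mm wide, centred on y = 40 mm. With the tall ramp's origin about 82 mm before this point (nose just short of the stop) the roller stands on its flat top.
- clamp (a joint): Angle of the sprung arm, rad; 0 = down on its stop, grows as it lifts, to 0.6. Hinge along the fixture's y at x = 145, z = 55 mm. Green cross-bar at its end: x = 25 to 45, y = -61 to 65 mm, top 52 mm above the bench when down. The spring presses about 6 N at the cross-bar down, 8 N propped. About 0.20 on the tall ramp's top, 0.07 on the loaded bracket.
- clamp_pad (a point): Centre of the underside of the round square-edged pressure pad (20 mm diameter) on the cross-bar, over the bracket lane. 18 mm above the bench when the arm is down (8 mm above the plate, too low for the bracket to enter), about 40 mm when propped.
- clamp_roller (a point): Lowest point, with the arm down, of the free-turning steel roller (20 mm diameter, 24 mm wide) on the cross-bar, over the prop lane; then 18 mm above the bench.
- gate (a joint): Retaining gate, m; 0 = closed, grows as it slides to the fixture's -y, ends at 0.066; the lane is clear from 0.058. May start slightly open; stays where left; about 2 N to slide. Dark bar 10 mm thick (fixture x, centred on x = -72 mm), 60 mm long, top 30 mm above the bench; closed it bars the bracket lane (y = -65 to -5 mm).
- gate_post (a point): Centre of the top of the gate's upright square post, 12 x 12 mm, 67 mm above the bench; it rises 37 mm above the gate's bar and can be pinched from above or pushed. Closed, it is at x = -72, y = -55 mm of the fixture. It moves with the gate.
- prop: The tall ramp (prop): dark steel wedge block 160 mm long (x), 40 mm wide (y), origin at the centre of its underside. Flat top 30 mm high from x = -80 to +10 mm, then a ramp down to a 4 mm high nose at x = +80 mm, which enters first. An upright fin for gripping, 12 mm thick (y), x = -75 to -40 mm, rises from the flat top to 62 mm. About 0.45 kg.
- bracket: The bracket: plain aluminium foot plate 150 mm long (x), 50 mm wide (y), 16 mm thick, origin at the centre of its underside, with an upright rib 12 mm thick (y), x = -55 to -15 mm, up to 56 mm high, for gripping. A round black hole mark on the plate at x = +45 mm; the nose at x = +75 mm enters first. About 0.4 kg.
- low_wedge: The low ramp, a bystander: like the tall ramp, 160 x 40 mm, but its flat top is only 12 mm high and its fin reaches 44 mm. It cannot hold the arm high enough. Same axes and origin as the tall ramp.
- grinder: Green angle grinder lying on the bench, a bystander: 320 mm long, 75 mm high; origin on the bench below its gear head, x axis along it towards the disc end (x = -255 to +63 mm; disc 116 mm diameter, lying on top of the head).
- tin: Closed steel tin, a bystander: 66 mm diameter, 140 mm high, origin at the centre of its underside.
- tube: Offcut of square steel tube lying on the bench, a bystander: 150 x 40 x 40 mm along its x, origin at the centre of its underside.
Not all that is in view belongs to the job. What is shaped like the bracket but green or turquoise is not meant.

How it is judged:
On the way, in this order (a step that is already met when the one before it is completed fails the run):
1. the tall ramp, let go, holds the sprung arm up by itself (x of prop in the frame of fixture between 0.015 and 0.065 m and y of prop in the frame of fixture between 0.034 and 0.046 m and z of prop in the frame of fixture between 0.006 and 0.014 m and value of joint clamp above 0.16 rad and contact force between the fingers and prop below 0.2 N and contact force between the fingers and fixture below 0.2 N), for 0.2 s.
2. with the arm still propped by the tall ramp, the bracket lies home against the end stop beneath the raised pad (x of prop in the frame of fixture between 0.015 and 0.065 m and y of prop in the frame of fixture between 0.034 and 0.046 m and z of prop in the frame of fixture between 0.006 and 0.014 m and value of joint clamp above 0.16 rad and x of bracket in the frame of fixture between 0.011 and 0.022 m and y of bracket in the frame of fixture between -0.04 and -0.03 m and z of bracket in the frame of fixture between 0.006 and 0.013 m and angle between the x axis of bracket and the x axis of fixture, either way round below 0.1 rad and angle between bracket's own z axis and vertical below 0.06 rad), for 0.2 s.
At the end, for the whole second after the job is handed in: Bracket flat in its lane, nose within about 6 mm of the end stop and 5 mm of the centre line; arm resting on it (0.045 to 0.10 rad); gate within 6 mm of closed; tall ramp upright on the bench, off the fixture; all let go and at rest (x of bracket in the frame of fixture between 0.011 and 0.022 m and y of bracket in the frame of fixture between -0.04 and -0.03 m and z of bracket in the frame of fixture between 0.006 and 0.013 m and angle between the x axis of bracket and the x axis of fixture, either way round below 0.1 rad and angle between bracket's own z axis and vertical below 0.06 rad and value of joint clamp between 0.045 and 0.1 rad and value of joint gate below 0.006 m and height (world z) of prop below 0.006 m and angle between prop's own z axis and vertical below 0.08 rad and contact force between prop and fixture below 0.2 N and linear speed of each of bracket, prop below 0.02 m/s and velocity of joint clamp below 0.05 rad/s); the robot touches nothing.
It fails at once if the grinder is shifted by more than 20 mm or tipped (distance of grinder from where it was at the start of the episode above 0.02 m or angle between grinder's own z axis and vertical above 0.2 rad).
It fails at once if the tin is shifted by more than 20 mm or tipped (distance of tin from where it was at the start of the episode above 0.02 m or angle between tin's own z axis and vertical above 0.2 rad).
It fails at once if the tube is shifted by more than 20 mm or tipped (distance of tube from where it was at the start of the episode above 0.02 m or angle between tube's own z axis and vertical above 0.2 rad).
It fails at once if the low ramp is shifted by more than 20 mm or tipped (distance of low_wedge from where it was at the start of the episode above 0.02 m or angle between low_wedge's own z axis and vertical above 0.2 rad).
It also fails if it takes over 72 s, if anything falls off the work surface, if the arm or the gripper's body presses on something with over 40 N, if the wrist force passes 120 N, or if a joint passes its speed limit or range.

## Working session

There is one attempt and no reset: what is moved stays moved. The work goes in short steps, Python scripts to look and compute and a shell command to move; the robot and the scene stay as the last step left them, time stands still between calls to the robot, and variables do not carry over. Pictures are saved under pics/ and viewed, about 8 in all and at most 12, crops included, and the job is handed in when it is done.

```bash
mkdir -p pics; cat > h.py <<'E'
import numpy as np, cv2
from workcell import env
def snap(name,fn=None):
    p=env.camera_params(name); im=env.read_camera(name)
    if fn: cv2.imwrite('pics/'+fn,im)
    return im,p
def ray(p,u,v):
    V=np.array(p['view']); R=V[:3,:3]; c=-R.T@V[:3,3]
    d=R.T@np.array([(u-p['cx'])/p['fx'],-(v-p['cy'])/p['fy'],-1.0]); return c,d
def onz(p,u,v,z):
    c,d=ray(p,u,v); return c+d*(z-c[2])/d[2]
def proj(p,X):
    V=np.array(p['view']); q=V[:3,:3]@np.array(X)+V[:3,3]
    return p['cx']+p['fx']*q[0]/-q[2], p['cy']+p['fy']*q[1]/q[2]
E
python3 - <<'E'
from h import *
for n in('scene','side'):
    im,p=snap(n,n+'0.png'); print(n,p, im.shape)
s=env.get_state(); print(s['clock'],s['tcp_pos'],s['orientation'])
E
```

```text
scene {'fx': 472.6937583244021, 'fy': 472.6937583244021, 'cx': 325.22225705309734, 'cy': 238.0938525479323, 'view': array([[ 4.75690836e-01,  8.79612242e-01,  7.29506289e-04,
        -3.24960165e-01],
       [-6.07675122e-01,  3.28028464e-01,  7.23276069e-01,
         2.29732950e-01],
       [ 6.35963186e-01, -3.44499101e-01,  6.90558611e-01,
        -1.40592037e+00],
       [ 0.00000000e+00,  0.00000000e+00,  0.00000000e+00,
         1.00000000e+00]])} (480, 640, 3)
side {'fx': 550.6487435355706, 'fy': 550.6487435355706, 'cx': 318.08834392478326, 'cy': 249.0549764071839, 'view': array([[ 0.76728427, -0.64123656,  0.00951462, -0.35094142],
       [ 0.43864731,  0.53557952,  0.72162533, -0.33356857],
       [-0.46782838, -0.5495182 ,  0.69221843, -1.10296499],
       [ 0.        ,  0.        ,  0.        ,  1.        ]])} (480, 640, 3)
0.1 [5.74531224e-01 4.51217687e-05 2.30472123e-01] [-6.59558925e-04  7.07104909e-01  7.07108147e-01 -5.30190509e-04]
```

View pics/scene0.png

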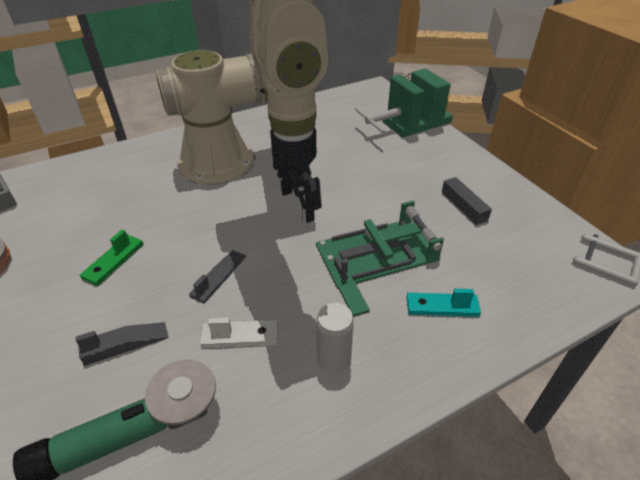

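View pics/side0.png

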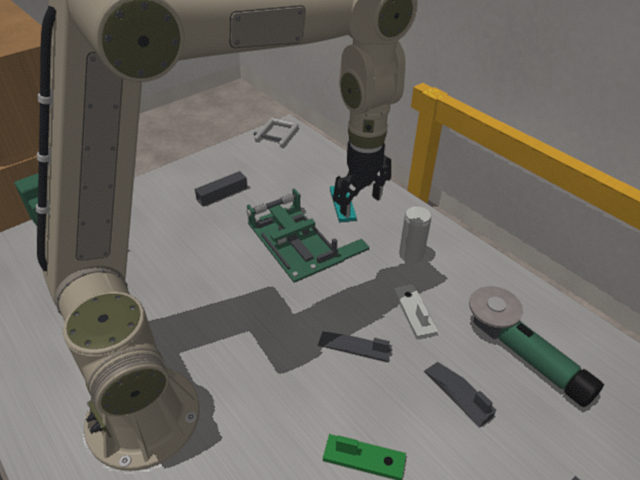

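Both views show two dark ramps and one silver bracket. In scene, the ramp at (122,341) looks thick and tall, and the one at (218,275) looks thin. The silver bracket is at (240,333). The green one at (112,257) and the turquoise one at (444,303) are decoys. I'll confirm this in enlarged crops.

```bash
python3 - <<'E'
import cv2,numpy as np
a=cv2.imread('pics/scene0.png'); b=cv2.imread('pics/side0.png')
def cr(im,x,y,w,h,f):
    return cv2.resize(im[y:y+h,x:x+w],None,fx=f,fy=f,interpolation=cv2.INTER_CUBIC)
cv2.imwrite('pics/c1.png',cr(a,70,230,220,150,3.6))
f1=cr(a,300,190,160,135,2.5); f2=cr(b,230,180,160,110,2.5)
o=np.vstack([f1,f2]); 
r=cr(b,310,270,200,306//2,2.0); r=cv2.resize(r,(400,306))
l=cr(a,300,190,160,135,2.5)
cv2.imwrite('pics/c2.png',cv2.resize(np.hstack([f1,np.pad(f2,((0,f1.shape[0]-f2.shape[0]),(0,0),(0,0)))]),None,fx=1,fy=1))
E
```

```text
(no output)
```

View pics/c1.png

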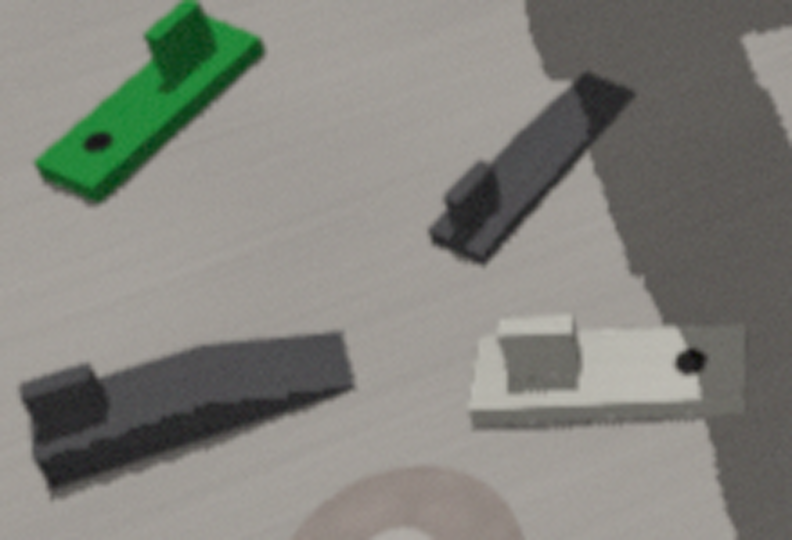

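View pics/c2.png

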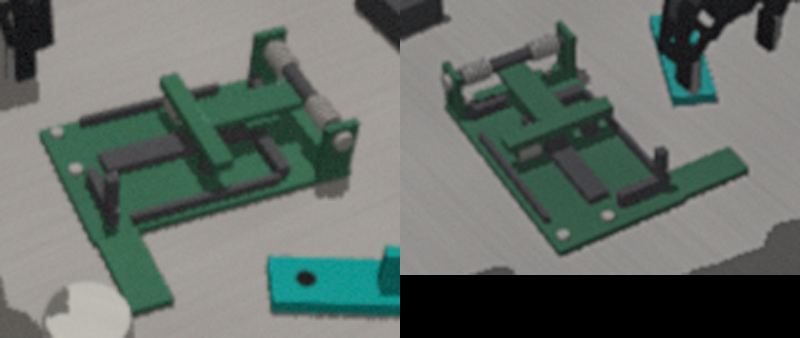

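c1 shows the tall ramp (thick side face, nose at right, about (345,360)). The low ramp is the thin one at (530,165), and the silver bracket's hole is at (690,361), so the nose is on the right. c2 shows the fixture: mouth corner (42,130), gate strip end (137,313)/(172,300).

```bash
cat > m.py <<'E'
from h import *
from scipy.optimize import least_squares
def fit(obs,x0=(.6,0,0)):
    # obs: (params, u,v, local xyz) ; planar pose; start from several yaws
    def res(t):
        c,s=np.cos(t[2]),np.sin(t[2]); r=[]
        for p,u,v,(x,y,z) in obs:
            a=proj(p,(t[0]+c*x-s*y,t[1]+s*x+c*y,z)); r+= [a[0]-u,a[1]-v]
        return r
    b=min((least_squares(res,(x0[0],x0[1],w)) for w in (0,1.57,3.14,-1.57)),key=lambda q:q.cost)
    t=b.x; t[2]=np.arctan2(np.sin(t[2]),np.cos(t[2])); return t,np.round(b.fun,1)
E
python3 - <<'E'
from m import *
S=env.camera_params('scene');D=env.camera_params('side')
c1=lambda u,v:(S,70+u/3.6,230+v/3.6)
f1=lambda u,v:(S,300+u/2.5,190+v/2.5)
f2=lambda u,v:(D,230+(u-400)/2.5,180+v/2.5)
prop=[c1(340,333)+((.08,.02,.004),),c1(354,388)+((.08,-.02,.002),),c1(52,497)+((-.08,-.02,0),),c1(35,455)+((-.08,-.02,.03),)]
br=[c1(743,412)+((.075,-.025,0),),c1(743,326)+((.075,.025,.016),),c1(471,428)+((-.075,-.025,0),),c1(471,412)+((-.075,-.025,.016),),c1(690,361)+((.045,0,.016),)]
fx=[f1(42,130)+((-.095,.075,.01),),f1(137,313)+((-.092,-.157,.005),),f1(172,300)+((-.052,-.157,.01),),f1(350,185)+((.165,-.075,.005),),
 f2(562,252)+((-.095,.075,.005),),f2(730,150)+((-.052,-.157,.01),),f2(747,170)+((-.092,-.157,.005),)]
for n,o in(('prop',prop),('br',br),('fx',fx)): 
    t,r=fit(o); print(n,t.round(4),r)
im=cv2.imread('pics/scene0.png')
def at(u,v,z): print(onz(S,u,v,z).round(3))
at(335,310,.14); at(187,388,.07); at(240,253,0) # tin top, disc, low wedge nose
at(*f1(112,180)[1:],.067)
E
```

```text
prop [ 0.5282 -0.3672  1.49  ] [ 0.4 -0.3  0.3 -0.1  0.1 -1.5 -0.8  1.6]
br [ 0.6185 -0.1611  1.1377] [ 0.7  0.5  0.4 -0.9  0.2  0.  -1.2 -0.1 -0.   0.3]
fx [0.5476 0.1774 1.402 ] [-0.9  0.  -3.3  1.6  0.6  0.4  1.8 -2.9 -1.5 -0.5 -0.1 -2.6  1.3 -0.3]
[ 0.745 -0.014  0.14 ]
[ 0.723 -0.287  0.07 ]
[ 0.396 -0.076  0.   ]
[0.594 0.096 0.067]
```

```bash
cat > go.py <<'E'
import sys
from h import *
from scipy.spatial.transform import Rotation as R
def st():
    s=env.get_state(); q=np.array(s['orientation']); r=R.from_quat(q[[1,2,3,0]]).as_matrix()
    return s,r,np.arctan2(r[1,0],r[0,0])
if __name__=='__main__':
    s,r,y=st(); a=list(map(float,sys.argv[1:]))
    d=np.array(a[:3])-s['tcp_pos']; print('t',s['clock'],'tcp',np.round(s['tcp_pos'],4),'yaw',round(y,4),'gap',round(s['finger_gap'],4),'F',np.round(s['wrist_force'],1),'j',np.round(s['joint_pos'],2))
    print('turn z (tool)',round(y-a[3],4),' shift now mm',(r.T@d*1000).round(1)); w=a[3]
    rt=np.array([[np.cos(w),np.sin(w),0],[np.sin(w),-np.cos(w),0],[0,0,-1]]); print('shift after turn mm',(rt.T@d*1000).round(1))
    print('tilt',r[:,2].round(4))
E
python3 -m pendant '[{"fingers":60,"delta_pos":[-36,-5,0],"angular":[0,0,0]},{"fingers":60,"delta_pos":[-36,-5,0],"angular":[0,0,0]},{"fingers":60,"delta_pos":[-36,-5,0],"angular":[0,0,0]},{"fingers":60,"delta_pos":[-36,-5,0],"angular":[0,0,0]},{"fingers":60,"delta_pos":[-36,-5,0],"angular":[0,0,0]},{"fingers":60,"delta_pos":[-36,-5,0],"angular":[0,0,0]},{"fingers":60,"delta_pos":[-36,-5,0],"angular":[0,0,0]},{"fingers":60,"delta_pos":[-36,-5,0],"angular":[0,0,0]},{"fingers":60,"delta_pos":[-36,-5,0],"angular":[0,0,0]},{"fingers":60,"delta_pos":[-36,-5,0],"angular":[0,0,0.08]},{"fingers":60,"delta_pos":[0,0,0],"angular":[0,0,0]},{"fingers":60,"delta_pos":[0,0,0],"angular":[0,0,0]}]' 40
python3 go.py .5236 -.4245 .15 1.49
python3 -c "
from h import *
im,p=snap('wrist','w1.png'); np.save('w1.npy',p['view']); print(p['fx'],p['cx'],p['cy'])"
```

```text
clock: 1.3
tcp_pos: [0.5244, -0.3606, 0.2304]
orientation: [-0.001, 0.735, 0.678, 0.0]
wrist_force: [0.4, -0.0, 0.5]
finger_gap: 0.06
t 1.3 tcp [ 0.5244 -0.3606  0.2304] yaw 1.4894 gap 0.06 F [ 0.4 -0.   0.5] j [-0.73  0.44  0.23  1.36  0.    0.92]
turn z (tool) -0.0006  shift now mm [-63.8   4.5  80.3]
shift after turn mm [-63.7   4.4  80.4]
tilt [-0.001   0.0014 -1.    ]
406.07073029655623 329.4063281490435 247.54363939296223
```

View pics/w1.png

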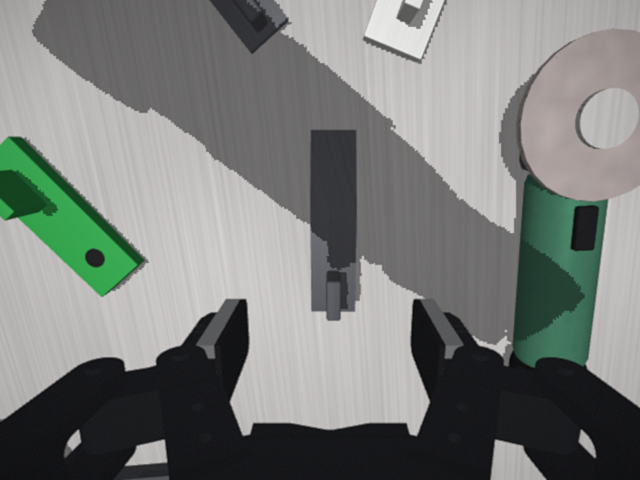

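w1 shows the tall ramp: nose edge (310..356,130), tail edge (311..356,311), fin rear end (334,319).

```bash
python3 - <<'E'
from m import *
p=env.camera_params('wrist')
o=[(p,310.5,130,(.08,.02,.002)),(p,356,130,(.08,-.02,.002)),(p,311,311,(-.08,.02,.03)),(p,356,311,(-.08,-.02,.03)),(p,334,319.5,(-.075,0,.062))]
t,r=fit(o); print(t.round(4),r); c,s=np.cos(t[2]),np.sin(t[2]); print('fin',t[0]-.0575*c,t[1]-.0575*s)
E
python3 go.py .5236 -.4245 .15 1.49
```

```text
[ 0.527  -0.3663  1.4933] [-0.  -0.8  0.  -0.9  0.6  0.1 -0.5 -0.  -0.1  1.7]
fin 0.5225331832997846 -0.42359697900102505
t 1.35 tcp [ 0.5247 -0.3597  0.2307] yaw 1.4908 gap 0.06 F [ 0.3 -0.  -0.1] j [-0.73  0.44  0.23  1.36  0.    0.92]
turn z (tool) 0.0008  shift now mm [-64.8   4.2  80.6]
shift after turn mm [-64.7   4.2  80.7]
tilt [-9.0e-04  1.3e-03 -1.0e+00]
```

```bash
python3 -m pendant '[{"fingers":60,"delta_pos":[-32,1.5,30],"angular":[0,0,0]},{"fingers":60,"delta_pos":[-32,1.5,30],"angular":[0,0,0]},{"fingers":60,"delta_pos":[0,0,40],"angular":[0,0,0]},{"fingers":60,"delta_pos":[0,0,40],"angular":[0,0,0]},{"fingers":60,"delta_pos":[0,0,30],"angular":[0,0,0]},{"fingers":60,"delta_pos":[0,0,24],"angular":[0,0,0]},{"fingers":60,"delta_pos":[0,0,0],"angular":[0,0,0]},{"fingers":0,"delta_pos":[0,0,0],"angular":[0,0,0]},{"fingers":0,"delta_pos":[0,0,0],"angular":[0,0,0]},{"fingers":0,"delta_pos":[0,0,0],"angular":[0,0,0]},{"fingers":0,"delta_pos":[0,0,0],"angular":[0,0,0]},{"fingers":0,"delta_pos":[0,0,0],"angular":[0,0,0]}]' 80
python3 go.py .5225 -.4236 .036 1.493
```

```text
clock: 2.55
tcp_pos: [0.5235, -0.4248, 0.0393]
orientation: [0.001, 0.735, 0.678, 0.0]
wrist_force: [-1.5, 1.4, 6.5]
finger_gap: 0.0106
t 2.55 tcp [ 0.5235 -0.4248  0.0393] yaw 1.4908 gap 0.0106 F [-1.5  1.4  6.5] j [-0.8   0.61  0.02  0.99  0.    0.85]
turn z (tool) -0.0022  shift now mm [ 1.1 -1.1  3.3]
shift after turn mm [ 1.1 -1.1  3.3]
tilt [ 0.0019 -0.0019 -1.    ]
```

```bash
python3 -m pendant '[{"fingers":0,"delta_pos":[0,0,-30],"angular":[0,0,0]},{"fingers":0,"delta_pos":[0,0,-45],"angular":[0,0,0]},{"fingers":0,"delta_pos":[0,0,-50],"angular":[0,0,0]},{"fingers":0,"delta_pos":[0,0,-50],"angular":[0,0,0]},{"fingers":0,"delta_pos":[0,0,-10],"angular":[0,0,0]},{"fingers":0,"delta_pos":[0,0,0],"angular":[0,0,0.088]},{"fingers":0,"delta_pos":[0,0,0],"angular":[0,0,0]},{"fingers":0,"delta_pos":[0,0,0],"angular":[0,0,0]}]' 80
python3 go.py .471 -.035 .22 1.402
```

```text
clock: 3.35
tcp_pos: [0.5222, -0.4234, 0.22]
orientation: [-0.002, 0.763, 0.646, -0.0]
wrist_force: [-0.1, 0.8, -5.4]
finger_gap: 0.0102
t 3.35 tcp [ 0.5222 -0.4234  0.22  ] yaw 1.4046 gap 0.0102 F [-0.1  0.8 -5.4] j [-0.8   0.52  0.33  1.38 -0.    0.94]
turn z (tool) 0.0026  shift now mm [ 374.6 -114.7    1.2]
shift after turn mm [ 374.3 -115.7    0. ]
tilt [-0.0025  0.0025 -1.    ]
```

```bash
python3 -m pendant '[{"fingers":0,"delta_pos":[37.5,-11.5,0],"angular":[0,0,0]},{"fingers":0,"delta_pos":[37.5,-11.5,0],"angular":[0,0,0]},{"fingers":0,"delta_pos":[37.5,-11.5,0],"angular":[0,0,0]},{"fingers":0,"delta_pos":[37.5,-11.5,0],"angular":[0,0,0]},{"fingers":0,"delta_pos":[37.5,-11.5,0],"angular":[0,0,0]},{"fingers":0,"delta_pos":[37.5,-11.5,0],"angular":[0,0,0]},{"fingers":0,"delta_pos":[37.5,-11.5,0],"angular":[0,0,0]},{"fingers":0,"delta_pos":[37.5,-11.5,0],"angular":[0,0,0]},{"fingers":0,"delta_pos":[37.5,-11.5,0],"angular":[0,0,0]},{"fingers":0,"delta_pos":[37.5,-11.5,0],"angular":[0,0,0]},{"fingers":0,"delta_pos":[0,0,0],"angular":[0,0,0]},{"fingers":0,"delta_pos":[0,0,0],"angular":[0,0,0]}]' 80
python3 go.py .471 -.035 .22 1.402
python3 -c "
from h import *
im,p=snap('wrist','w2.png'); print(env.get_state()['clock'])"
```

```text
clock: 4.55
tcp_pos: [0.4714, -0.0341, 0.2214]
orientation: [-0.001, 0.763, 0.647, -0.001]
wrist_force: [0.1, 0.5, -4.5]
finger_gap: 0.0105
t 4.55 tcp [ 0.4714 -0.0341  0.2214] yaw 1.4064 gap 0.0105 F [ 0.1  0.5 -4.5] j [-0.24  0.12 -0.22  1.23 -0.    1.49]
turn z (tool) 0.0044  shift now mm [-0.9 -0.2  1.4]
shift after turn mm [-0.9 -0.2  1.4]
tilt [-1.7e-03 -1.0e-04 -1.0e+00]
4.6
```

View pics/w2.png

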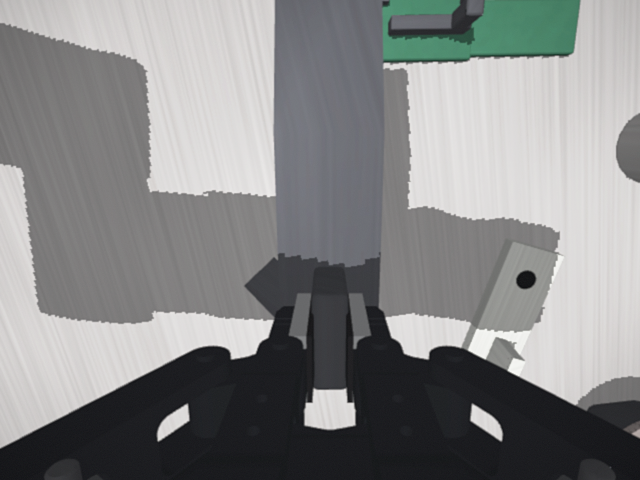

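```bash
python3 -m pendant '[{"fingers":0,"delta_pos":[30,40,-10],"angular":[0,0,0]},{"fingers":0,"delta_pos":[30,40,-10],"angular":[0,0,0]},{"fingers":0,"delta_pos":[30,40,0],"angular":[0,0,0]},{"fingers":0,"delta_pos":[0,0,0],"angular":[0,0,0]},{"fingers":0,"delta_pos":[0,0,0],"angular":[0,0,0]}]' 80
python3 -c "
from h import *
im,p=snap('wrist','w3.png'); print(env.get_state()['clock'])"
```

```text
clock: 5.1
tcp_pos: [0.6043, 0.0318, 0.2394]
orientation: [-0.001, 0.764, 0.645, -0.002]
wrist_force: [-2.0, 0.3, -4.8]
finger_gap: 0.0106
5.15
```

View pics/w3.png

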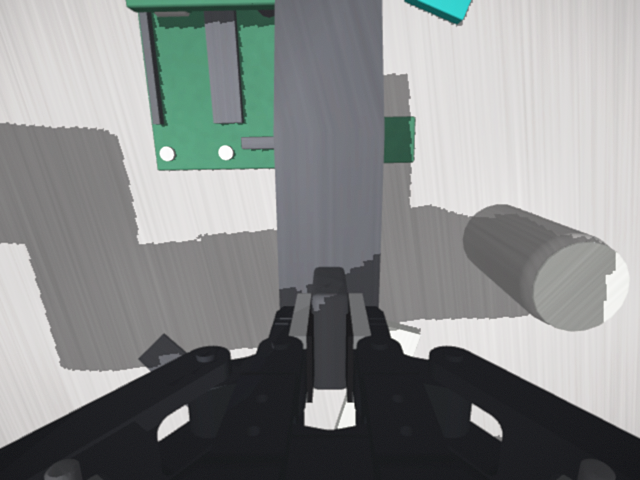

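w3 shows mouth corner (159,170), strip end (414,117)/(413,163), middle rail end (216,123)–(243,122), left rail inner end (163,124), gate bar left end (242,143).

```bash
python3 - <<'E'
from m import *
p=env.camera_params('wrist')
o=[(p,159,170,(-.095,.075,.01)),(p,414,117,(-.052,-.157,.01)),(p,413.5,163,(-.092,-.157,.01)),(p,216,123,(-.055,.017,.02)),(p,243,122,(-.055,-.007,.02)),(p,163,124.5,(-.055,.063,.02))]
t,r=fit(o); print(t.round(4),r); c,s=np.cos(t[2]),np.sin(t[2])
def W(x,y): return np.round([t[0]+c*x-s*y,t[1]+s*x+c*y],4)
g=onz(p,241.5,138,.03)[:2]-t[:2]; print('gate end local',c*g[0]+s*g[1],-s*g[0]+c*g[1])
for x in(-.145,.04): print('prop',x,'tcp',W(x-.0586,.04))
# prop held: edges/nose heading at known heights: tail of fin etc.
E
python3 go.py .471 -.035 .22 1.402
```

```text
[0.5441 0.1768 1.417 ] [-1.   0.6  2.5 -0.3  1.2  0.3 -1.   0.  -0.   0.6 -1.7 -0.6]
gate end local -0.06774734622152334 -0.006940905041046311
prop -0.145 tcp [ 0.4733 -0.0183]
prop 0.04 tcp [0.5017 0.1645]
t 5.15 tcp [0.6034 0.0315 0.2402] yaw 1.402 gap 0.0103 F [-1.  -1.2 -4.5] j [-0.08  0.37  0.15  1.35 -0.    1.66]
turn z (tool) 0.0  shift now mm [ -87.8 -119.3   20.6]
shift after turn mm [ -87.8 -119.3   20.2]
tilt [-3.5e-03 -2.0e-04 -1.0e+00]
```

```bash
python3 -m pendant '[{"fingers":0,"delta_pos":[-24,-40,0],"angular":[0,0,0]},{"fingers":0,"delta_pos":[-24,-40,0],"angular":[0,0,0]},{"fingers":0,"delta_pos":[-23,-39.5,0],"angular":[0,0,0]},{"fingers":0,"delta_pos":[0,0,0],"angular":[0,0,-0.01]},{"fingers":0,"delta_pos":[0,0,40],"angular":[0,0,0]},{"fingers":0,"delta_pos":[0,0,40],"angular":[0,0,0]},{"fingers":0,"delta_pos":[0,0,40],"angular":[0,0,0]},{"fingers":0,"delta_pos":[0,0,40],"angular":[0,0,0]},{"fingers":0,"delta_pos":[0,0,25],"angular":[0,0,0]},{"fingers":0,"delta_pos":[0,0,0],"angular":[0,0,0]},{"fingers":0,"delta_pos":[0,0,0],"angular":[0,0,0]}]' 80
python3 go.py .4733 -.0183 .052 1.412
python3 -c "
from h import *
im,p=snap('wrist','w4.png'); cv2.imwrite('pics/w4c.png',cv2.resize(im[:300,200:460],None,fx=2,fy=2))"
```

```text
clock: 6.25
tcp_pos: [0.4736, -0.018, 0.0578]
orientation: [0.0, 0.761, 0.649, 0.0]
wrist_force: [0.5, 0.0, -3.8]
finger_gap: 0.0102
t 6.25 tcp [ 0.4736 -0.018   0.0578] yaw 1.4115 gap 0.0102 F [ 0.5  0.  -3.8] j [-0.21  0.25 -0.5   0.82 -0.    1.52]
turn z (tool) -0.0005  shift now mm [-0.3 -0.3  5.8]
shift after turn mm [-0.3 -0.3  5.8]
tilt [ 1.e-04 -1.e-04 -1.e+00]
```

View pics/w4.png

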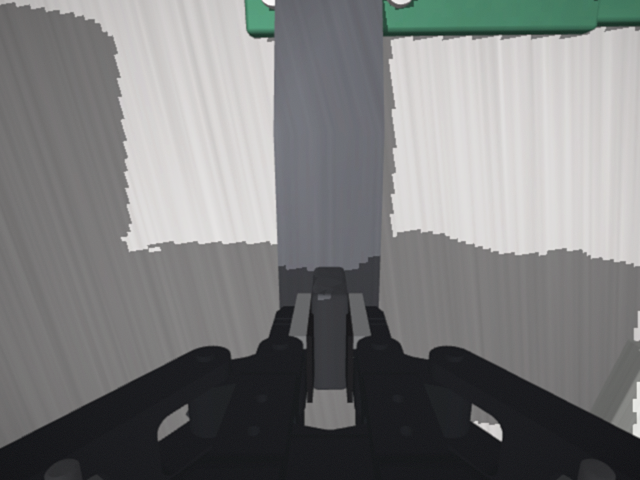

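w4 shows the mouth corner at (247,37), the y=-75 step at (597,33), and the prop edges at 275/383.

```bash
python3 - <<'E'
from m import *
p=env.camera_params('wrist')
A=onz(p,247,37.5,.01);B=onz(p,597,33,.01); print(A,B,np.linalg.norm(A-B)); d=(A-B)[:2]; yaw=np.arctan2(-d[0],d[1]); print('yaw',yaw)
import cv2
im=cv2.imread('pics/w4.png')
# lane line through TCP along yaw w: y_f of tcp relative to plate centre (mid A,B -> y=0)
m=(A+B)/2
for w in(1.402,1.412,1.417,yaw):
    yl=np.array([-np.sin(w),np.cos(w)]); xl=np.array([np.cos(w),np.sin(w)]); T=np.array([.4736,-.018])-m[:2]; print(w,'tcp y_f',yl@T,'x_f',-.095+xl@T)
# bottom nose of prop from image edges: top face z (.0578-.039+.03)
for u in(275,383): print(onz(p,u,100,.049))
for u in(277,381): print(onz(p,u,230,.049))
# edge line of plate via green mask
hsv=cv2.cvtColor(im,cv2.COLOR_BGR2HSV); g=cv2.inRange(hsv,(60,80,20),(90,255,255))
xs=list(range(400,585,5)); ys=[np.where(g[:80,x])[0].max() for x in xs]; P=np.array([onz(p,x,y+.5,.005)[:2] for x,y in zip(xs,ys)]); k=np.polyfit(P[:,0],P[:,1],1); print('edge yaw',np.pi/2+np.arctan(k[0]))
for n in('scene','side'): print(env.get_state()['clock'])
E
```

```text
[0.45669104 0.09305472 0.01      ] [0.60473426 0.07113805 0.01      ] 0.14965672600113997
yaw 1.4238214622285212
1.402 tcp y_f 0.03948516222118131 x_f -0.20326847203552684
1.412 tcp y_f 0.040565854655222486 x_f -0.20286821361565244
1.417 tcp y_f 0.041104686403922334 x_f -0.2026640368376361
1.4238214622285212 tcp y_f 0.04183815052377571 x_f -0.2023811400260332
[0.46787729 0.06226421 0.049     ]
[0.50556196 0.05622104 0.049     ]
[0.45957604 0.01599879 0.049     ]
[0.49893158 0.00965525 0.049     ]
edge yaw 1.419379252474022
6.3
6.3
```

```bash
python3 -m pendant '[{"fingers":0,"delta_pos":[0,1.3,0],"angular":[0,0,-0.008]},{"fingers":0,"delta_pos":[0,0,4],"angular":[0,0,0]},{"fingers":0,"delta_pos":[0,0,3.5],"angular":[0,0,0]},{"fingers":0,"delta_pos":[10,0,0],"angular":[0,0,0]},{"fingers":0,"delta_pos":[10,0,0],"angular":[0,0,0]},{"fingers":0,"delta_pos":[10,0,0],"angular":[0,0,0]},{"fingers":0,"delta_pos":[0,0,0],"angular":[0,0,0]}]' 100
python3 -m pendant '[{"fingers":0,"delta_pos":[10,0,0],"angular":[0,0,0]},{"fingers":0,"delta_pos":[10,0,0],"angular":[0,0,0]},{"fingers":0,"delta_pos":[10,0,0],"angular":[0,0,0]},{"fingers":0,"delta_pos":[10,0,0],"angular":[0,0,0]},{"fingers":0,"delta_pos":[10,0,0],"angular":[0,0,0]},{"fingers":0,"delta_pos":[0,0,0],"angular":[0,0,0]}]'
python3 go.py .4733 -.0183 .050 1.4195
```

```text
clock: 7.0
tcp_pos: [0.48, 0.0139, 0.0494]
orientation: [-0.0, 0.757, 0.653, 0.0]
wrist_force: [-0.3, 1.1, -3.9]
finger_gap: 0.0097
clock: 7.6
tcp_pos: [0.4876, 0.0632, 0.0494]
orientation: [-0.0, 0.757, 0.653, 0.0]
wrist_force: [-0.2, 1.2, -3.6]
finger_gap: 0.0103
t 7.6 tcp [0.4876 0.0632 0.0494] yaw 1.4228 gap 0.0103 F [-0.2  1.2 -3.6] j [-0.04  0.29 -0.46  0.82  0.    1.68]
turn z (tool) 0.0033  shift now mm [-82.7  -2.2  -0.7]
shift after turn mm [-82.7  -1.9  -0.6]
tilt [ 3.0e-04  1.1e-03 -1.0e+00]
```

```bash
python3 -m pendant '[{"fingers":0,"delta_pos":[8,0,0],"angular":[0,0,0]},{"fingers":0,"delta_pos":[8,0,0],"angular":[0,0,0]},{"fingers":0,"delta_pos":[8,0,0],"angular":[0,0,0]},{"fingers":0,"delta_pos":[8,0,0],"angular":[0,0,0]},{"fingers":0,"delta_pos":[8,0,0],"angular":[0,0,0]},{"fingers":0,"delta_pos":[0,0,0],"angular":[0,0,0]}]'
python3 -m pendant '[{"fingers":0,"delta_pos":[8,0,0],"angular":[0,0,0]},{"fingers":0,"delta_pos":[8,0,0],"angular":[0,0,0]},{"fingers":0,"delta_pos":[8,0,0],"angular":[0,0,0]},{"fingers":0,"delta_pos":[8,0,0],"angular":[0,0,0]},{"fingers":0,"delta_pos":[0,0,0],"angular":[0,0,0]}]'
python3 go.py .4733 -.0183 .050 1.4195
```

```text
clock: 8.2
tcp_pos: [0.4933, 0.1001, 0.0496]
orientation: [0.002, 0.758, 0.652, -0.002]
wrist_force: [-2.3, -8.5, -0.7]
finger_gap: 0.0097
clock: 8.7
tcp_pos: [0.4978, 0.1316, 0.0494]
orientation: [0.001, 0.758, 0.652, -0.002]
wrist_force: [-1.9, -7.8, 0.0]
finger_gap: 0.0098
t 8.7 tcp [0.4978 0.1316 0.0494] yaw 1.4198 gap 0.0098 F [-1.9 -7.8  0. ] j [ 0.1   0.33 -0.4   0.84 -0.    1.83]
turn z (tool) 0.0003  shift now mm [-1.519e+02 -1.700e+00  1.000e-01]
shift after turn mm [-151.9   -1.6   -0.6]
tilt [-8.0e-04 -4.2e-03 -1.0e+00]
```

```bash
python3 -m pendant '[{"fingers":0,"delta_pos":[8,0,0],"angular":[0,0,0]},{"fingers":0,"delta_pos":[8,0,0],"angular":[0,0,0]},{"fingers":0,"delta_pos":[8,0,0],"angular":[0,0,0]},{"fingers":0,"delta_pos":[8,0,0],"angular":[0,0,0]},{"fingers":0,"delta_pos":[0,0,0],"angular":[0,0,0]},{"fingers":0,"delta_pos":[0,0,0],"angular":[0,0,0]}]'
python3 go.py .4733 -.0183 .050 1.4195
python3 -c "
from h import *
im,p=snap('side','s5.png'); a=cv2.resize(im[150:300,220:400],None,fx=2.2,fy=2.2)
im,p=snap('scene','t5.png'); b=cv2.resize(im[180:330,290:470],None,fx=2.2,fy=2.2)
cv2.imwrite('pics/c5.png',np.hstack([a,b]))"
```

```text
clock: 9.3
tcp_pos: [0.5027, 0.1642, 0.0494]
orientation: [0.0, 0.758, 0.652, -0.001]
wrist_force: [-1.5, -3.9, -1.5]
finger_gap: 0.0097
t 9.3 tcp [0.5027 0.1642 0.0494] yaw 1.4204 gap 0.0097 F [-1.5 -3.9 -1.5] j [ 0.16  0.35 -0.37  0.85 -0.    1.89]
turn z (tool) 0.0009  shift now mm [-184.8   -1.8   -0.3]
shift after turn mm [-184.8   -1.6   -0.6]
tilt [-4.0e-04 -1.4e-03 -1.0e+00]
```

View pics/c5.png

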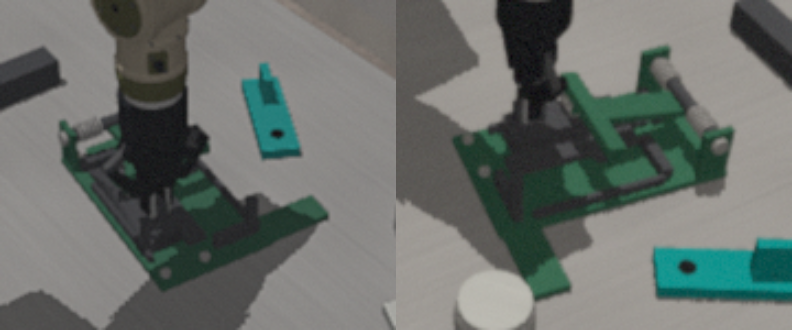

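```bash
python3 -m pendant '[{"fingers":40,"delta_pos":[0,0,0],"angular":[0,0,0]},{"fingers":40,"delta_pos":[0,0,0],"angular":[0,0,0]},{"fingers":40,"delta_pos":[0,0,0],"angular":[0,0,0]},{"fingers":40,"delta_pos":[0,0,0],"angular":[0,0,0]},{"fingers":40,"delta_pos":[0,0,-30],"angular":[0,0,0]},{"fingers":40,"delta_pos":[0,0,-50],"angular":[0,0,0]},{"fingers":40,"delta_pos":[0,0,-10],"angular":[0,0,0]},{"fingers":40,"delta_pos":[0,0,0],"angular":[0,0,0]},{"fingers":40,"delta_pos":[0,0,0],"angular":[0,0,0]}]' 60
python3 go.py .5893 .0967 .042 1.4195
python3 -c "
from h import *
im,p=snap('side','s6.png'); a=cv2.resize(im[170:290,235:375],None,fx=2.8,fy=2.8)
im,p=snap('scene','t6.png'); b=cv2.resize(im[190:310,310:450],None,fx=2.8,fy=2.8)
cv2.imwrite('pics/c6.png',np.hstack([a,b]))"
```

```text
clock: 10.3
tcp_pos: [0.5026, 0.1644, 0.1388]
orientation: [-0.0, 0.758, 0.652, -0.0]
wrist_force: [0.1, -0.3, -0.5]
finger_gap: 0.04
t 10.3 tcp [0.5026 0.1644 0.1388] yaw 1.4208 gap 0.04 F [ 0.1 -0.3 -0.5] j [ 0.16  0.27 -0.24  1.06  0.    1.88]
turn z (tool) 0.0013  shift now mm [-54.   95.8  96.8]
shift after turn mm [-53.9  95.9  96.8]
tilt [-3.e-04  1.e-04 -1.e+00]
```

View pics/c6.png

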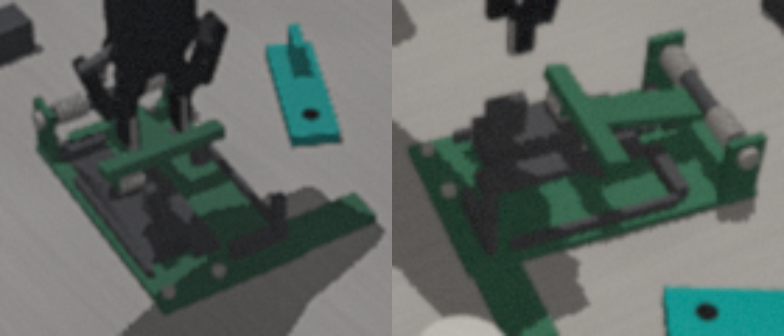

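c6: the arm stays up on the tall ramp by itself (roller on the flat top). The gate post top is at side crop (277,198), full image (334,241).

```bash
python3 -c "
from h import *
print(onz(env.camera_params('side'),333.9,241,.067))"
python3 -m pendant '[{"fingers":50,"delta_pos":[-18,32,0],"angular":[0,0,0]},{"fingers":50,"delta_pos":[-18,32,0],"angular":[0,0,0]},{"fingers":50,"delta_pos":[-18,32,0],"angular":[0,0,0]},{"fingers":50,"delta_pos":[0,0,0],"angular":[0,0,0]},{"fingers":50,"delta_pos":[0,0,0],"angular":[0,0,0]}]' 40
python3 go.py .5893 .0967 .044 1.4195
```

```text
[0.58461982 0.09143269 0.067     ]
clock: 10.9
tcp_pos: [0.589, 0.096, 0.1373]
orientation: [-0.001, 0.759, 0.652, -0.001]
wrist_force: [-0.7, 0.2, -0.4]
finger_gap: 0.0502
t 10.9 tcp [0.589  0.096  0.1373] yaw 1.4193 gap 0.0502 F [-0.7  0.2 -0.4] j [ 0.03  0.4  -0.06  1.11  0.    1.75]
turn z (tool) -0.0002  shift now mm [ 0.8  0.5 93.3]
shift after turn mm [ 0.7  0.2 93.3]
tilt [-3.7e-03  2.0e-04 -1.0e+00]
```

```bash
python3 -m pendant '[{"fingers":50,"delta_pos":[0,0,40],"angular":[0,0,0]},{"fingers":50,"delta_pos":[0,0,40],"angular":[0,0,0]},{"fingers":50,"delta_pos":[0,0,13],"angular":[0,0,0]},{"fingers":0,"delta_pos":[0,0,0],"angular":[0,0,0]},{"fingers":0,"delta_pos":[0,0,0],"angular":[0,0,0]},{"fingers":0,"delta_pos":[0,0,0],"angular":[0,0,0]},{"fingers":0,"delta_pos":[0,0,0],"angular":[0,0,0]},{"fingers":0,"delta_pos":[0,0,0],"angular":[0,0,0]},{"fingers":0,"delta_pos":[0,0,0],"angular":[0,0,0]}]' 40
python3 go.py .5893 .0967 .044 1.4195
```

```text
clock: 11.8
tcp_pos: [0.5911, 0.097, 0.0484]
orientation: [0.001, 0.758, 0.652, 0.002]
wrist_force: [-0.6, 1.7, 6.6]
finger_gap: 0.0107
t 11.8 tcp [0.5911 0.097  0.0484] yaw 1.421 gap 0.0107 F [-0.6  1.7  6.6] j [ 0.03  0.47 -0.19  0.91  0.    1.75]
turn z (tool) 0.0015  shift now mm [-0.6 -1.8  4.4]
shift after turn mm [-0.6 -1.8  4.4]
tilt [ 3.4e-03  7.0e-04 -1.0e+00]
```

```bash
python3 -m pendant '[{"fingers":0,"delta_pos":[0,10,0],"angular":[0,0,0]},{"fingers":0,"delta_pos":[0,15,0],"angular":[0,0,0]},{"fingers":0,"delta_pos":[0,15,0],"angular":[0,0,0]},{"fingers":0,"delta_pos":[0,15,0],"angular":[0,0,0]},{"fingers":0,"delta_pos":[0,6,0],"angular":[0,0,0]},{"fingers":0,"delta_pos":[0,0,0],"angular":[0,0,0]},{"fingers":0,"delta_pos":[0,0,0],"angular":[0,0,0]}]'
python3 go.py .5893 .0967 .044 1.4195
```

```text
clock: 12.5
tcp_pos: [0.6524, 0.0877, 0.0485]
orientation: [0.001, 0.758, 0.652, 0.002]
wrist_force: [0.6, -0.3, 5.5]
finger_gap: 0.0109
t 12.5 tcp [0.6524 0.0877 0.0485] yaw 1.4209 gap 0.0109 F [ 0.6 -0.3  5.5] j [ 0.01  0.57 -0.02  0.98  0.    1.73]
turn z (tool) 0.0014  shift now mm [ -0.6 -63.8   4.2]
shift after turn mm [ -0.6 -63.7   4.5]
tilt [ 4.9e-03  5.0e-04 -1.0e+00]
```

```bash
python3 -m pendant '[{"fingers":50,"delta_pos":[0,0,0],"angular":[0,0,0]},{"fingers":50,"delta_pos":[0,0,0],"angular":[0,0,0]},{"fingers":50,"delta_pos":[0,0,0],"angular":[0,0,0]},{"fingers":50,"delta_pos":[0,0,-40],"angular":[0,0,0]},{"fingers":60,"delta_pos":[0,0,-50],"angular":[0,0,0]},{"fingers":60,"delta_pos":[0,0,-50],"angular":[0,0,0]},{"fingers":60,"delta_pos":[0,0,-40],"angular":[0,0,0]},{"fingers":60,"delta_pos":[0,0,0],"angular":[0,0,0.094]},{"fingers":60,"delta_pos":[0,0,0],"angular":[0,0,0.094]},{"fingers":60,"delta_pos":[0,0,0],"angular":[0,0,0.094]},{"fingers":60,"delta_pos":[0,0,0],"angular":[0,0,0]}]'
python3 go.py .629 -.138 .23 1.138
```

```text
clock: 13.6
tcp_pos: [0.6498, 0.0874, 0.2262]
orientation: [-0.0, 0.842, 0.539, -0.0]
wrist_force: [0.4, 0.2, -1.0]
finger_gap: 0.0602
t 13.6 tcp [0.6498 0.0874 0.2262] yaw 1.1384 gap 0.0602 F [ 0.4  0.2 -1. ] j [ 0.01  0.48  0.28  1.37 -0.    2.01]
turn z (tool) 0.0004  shift now mm [-213.4   75.5   -3.8]
shift after turn mm [-213.4   75.6   -3.8]
tilt [-6.e-04 -2.e-04 -1.e+00]
```

```bash
python3 -m pendant '[{"fingers":60,"delta_pos":[-35,12.5,0],"angular":[0,0,0]},{"fingers":60,"delta_pos":[-35,12.5,0],"angular":[0,0,0]},{"fingers":60,"delta_pos":[-35,12.5,0],"angular":[0,0,0]},{"fingers":60,"delta_pos":[-35,12.5,0],"angular":[0,0,0]},{"fingers":60,"delta_pos":[-35,12.5,0],"angular":[0,0,0]},{"fingers":60,"delta_pos":[-35,12.5,0],"angular":[0,0,0]},{"fingers":60,"delta_pos":[0,0,0],"angular":[0,0,0]},{"fingers":60,"delta_pos":[0,0,0],"angular":[0,0,0]}]'
python3 - <<'E'
from m import *
im,p=snap('wrist','w7.png')
hsv=cv2.cvtColor(im,cv2.COLOR_BGR2HSV)
# hole: dark blob near predicted
P=lambda x,y,z:proj(p,(.6185+np.cos(1.138)*x-np.sin(1.138)*y,-.1611+np.sin(1.138)*x+np.cos(1.138)*y,z))
u,v=P(.045,0,.016); print('pred hole',u,v, [tuple(np.round(P(*q))) for q in((.075,.025,.016),(.075,-.025,.016),(-.015,0,.056),(-.055,0,.056))])
w=im[int(v)-25:int(v)+25,int(u)-25:int(u)+25].max(2); m=w<60
ys,xs=np.nonzero(m); print(m.sum(),xs.mean()+int(u)-25,ys.mean()+int(v)-25)
cv2.imwrite('pics/w7c.png',im)
E
```

```text
clock: 14.4
tcp_pos: [0.6299, -0.1355, 0.226]
orientation: [-0.0, 0.842, 0.539, -0.0]
wrist_force: [-0.2, -0.2, -0.2]
finger_gap: 0.0602
pred hole 330.55966960815306 196.02917743882406 [(np.float64(301.0), np.float64(161.0)), (np.float64(360.0), np.float64(161.0)), (np.float64(331.0), np.float64(277.0)), (np.float64(331.0), np.float64(322.0))]
295 329.43728813559323 196.48813559322033
```

```bash
python3 -m pendant '[{"fingers":60,"delta_pos":[-31,0.3,30],"angular":[0,0,0]},{"fingers":60,"delta_pos":[-32,0.3,30],"angular":[0,0,0]},{"fingers":60,"delta_pos":[0,0,40],"angular":[0,0,0]},{"fingers":60,"delta_pos":[0,0,40],"angular":[0,0,0]},{"fingers":60,"delta_pos":[0,0,35],"angular":[0,0,0]},{"fingers":60,"delta_pos":[0,0,22],"angular":[0,0,0]},{"fingers":60,"delta_pos":[0,0,0],"angular":[0,0,0]},{"fingers":0,"delta_pos":[0,0,0],"angular":[0,0,0]},{"fingers":0,"delta_pos":[0,0,0],"angular":[0,0,0]},{"fingers":0,"delta_pos":[0,0,0],"angular":[0,0,0]},{"fingers":0,"delta_pos":[0,0,0],"angular":[0,0,0]},{"fingers":0,"delta_pos":[0,0,0],"angular":[0,0,0]}]' 80
python3 go.py .604 -.193 .03 1.138
python3 -m pendant '[{"fingers":0,"delta_pos":[0,0,-40],"angular":[0,0,0]},{"fingers":0,"delta_pos":[0,0,-50],"angular":[0,0,0]},{"fingers":0,"delta_pos":[0,0,-50],"angular":[0,0,0]},{"fingers":0,"delta_pos":[0,0,0],"angular":[0,0,-0.14]},{"fingers":0,"delta_pos":[0,0,0],"angular":[0,0,-0.14]},{"fingers":0,"delta_pos":[0,0,0],"angular":[0,0,0]},{"fingers":0,"delta_pos":[0,0,0],"angular":[0,0,0]}]'
python3 go.py .55 -.05 .08 1.42
```

```text
clock: 15.65
tcp_pos: [0.6056, -0.1922, 0.0316]
orientation: [0.001, 0.842, 0.539, 0.001]
wrist_force: [-0.8, 1.3, 7.0]
finger_gap: 0.0104
t 15.65 tcp [ 0.6056 -0.1922  0.0316] yaw 1.139 gap 0.0104 F [-0.8  1.3  7. ] j [-0.43  0.55 -0.1   0.92  0.    1.57]
turn z (tool) 0.001  shift now mm [-1.4 -1.1  1.6]
shift after turn mm [-1.4 -1.1  1.6]
tilt [ 2.9e-03 -8.0e-04 -1.0e+00]
clock: 16.35
tcp_pos: [0.6041, -0.1919, 0.1689]
orientation: [-0.0, 0.76, 0.65, -0.0]
wrist_force: [-0.2, -0.0, -4.6]
finger_gap: 0.0107
t 16.35 tcp [ 0.6041 -0.1919  0.1689] yaw 1.4154 gap 0.0107 F [-0.2 -0.  -4.6] j [-0.43  0.45  0.1   1.22 -0.    1.29]
turn z (tool) -0.0046  shift now mm [131.9 -75.3  89. ]
shift after turn mm [132.2 -74.8  88.9]
tilt [-9.e-04  4.e-04 -1.e+00]
```

```bash
python3 -m pendant '[{"fingers":0,"delta_pos":[30,-13,0],"angular":[0,0,-0.005]},{"fingers":0,"delta_pos":[30,-13,0],"angular":[0,0,0]},{"fingers":0,"delta_pos":[30,-13,0],"angular":[0,0,0]},{"fingers":0,"delta_pos":[30,-13,0],"angular":[0,0,0]},{"fingers":0,"delta_pos":[30,-13,0],"angular":[0,0,0]},{"fingers":0,"delta_pos":[30,-13,0],"angular":[0,0,0]},{"fingers":0,"delta_pos":[0,0,40],"angular":[0,0,0]},{"fingers":0,"delta_pos":[0,0,40],"angular":[0,0,0]},{"fingers":0,"delta_pos":[0,0,39],"angular":[0,0,0]},{"fingers":0,"delta_pos":[0,0,0],"angular":[0,0,0]},{"fingers":0,"delta_pos":[0,0,0],"angular":[0,0,0]}]' 100
python3 go.py .5532 -.0005 .048 1.42
python3 -c "
from h import *
im,p=snap('wrist','w8.png')"
```

```text
clock: 17.45
tcp_pos: [0.553, -0.0024, 0.0501]
orientation: [-0.001, 0.758, 0.653, -0.001]
wrist_force: [0.2, -0.3, -2.7]
finger_gap: 0.0101
t 17.45 tcp [ 0.553  -0.0024  0.0501] yaw 1.4223 gap 0.0101 F [ 0.2 -0.3 -2.7] j [-0.15  0.39 -0.31  0.87 -0.    1.57]
turn z (tool) 0.0023  shift now mm [ 1.9 -0.1  2.1]
shift after turn mm [ 1.9 -0.1  2.1]
tilt [-2.6e-03  4.0e-04 -1.0e+00]
```

View pics/w8.png

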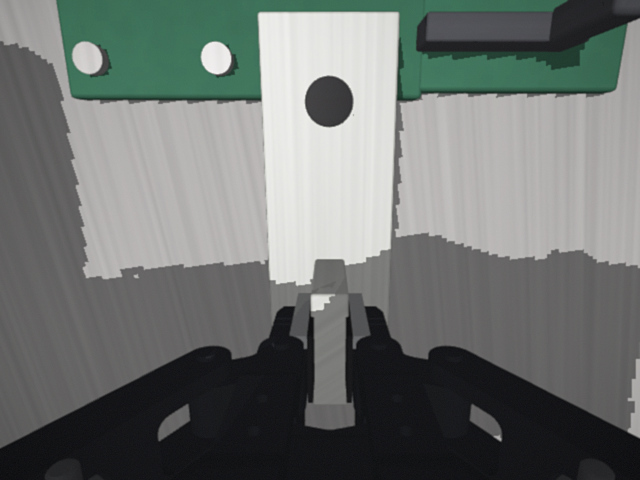

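w8 shows the bracket nose edge (258..399,12), hole (329,101), plate corner (71,98), y=-75 step (420,98), and gate bar end at 417, clear of the bracket.

```bash
python3 - <<'E'
from m import *
p=env.camera_params('wrist')
A=onz(p,71,98,.01);B=onz(p,420,98,.01); print(A,B,np.linalg.norm(A-B)); d=(A-B)[:2]; yaw=np.arctan2(-d[0],d[1]); print('yaw',yaw)
m=((A+B)/2)[:2]; 
zt=.0501-.0316+.016
pts={'nL':onz(p,258.5,12,zt),'nR':onz(p,399,12,zt),'hole':onz(p,329,101,zt),'tcp':env.get_state()['tcp_pos'],'gate':onz(p,418,13,.03)}
for w in(1.418,yaw):
    yl=np.array([-np.sin(w),np.cos(w)]); xl=np.array([np.cos(w),np.sin(w)])
    print(w,{k:(round(-.095+xl@(v[:2]-m),4),round(yl@(v[:2]-m),4)) for k,v in pts.items()})
h=pts['hole']-pts['tcp'];print('br yaw',np.arctan2(h[1],h[0]),np.hypot(h[0],h[1]))
E
```

```text
[0.45726272 0.09462571 0.01      ] [0.60465835 0.07260134 0.01      ] 0.14903201719879722
yaw 1.4224702451890692
1.418 {'nL': (np.float64(-0.0687), np.float64(-0.0107)), 'nR': (np.float64(-0.0684), np.float64(-0.0602)), 'hole': (np.float64(-0.0981), np.float64(-0.0356)), 'tcp': (np.float64(-0.1767), np.float64(-0.0366)), 'gate': (np.float64(-0.0675), np.float64(-0.0678))}
1.4224702451890692 {'nL': (np.float64(-0.0687), np.float64(-0.0108)), 'nR': (np.float64(-0.0687), np.float64(-0.0603)), 'hole': (np.float64(-0.0983), np.float64(-0.0356)), 'tcp': (np.float64(-0.1769), np.float64(-0.0362)), 'gate': (np.float64(-0.0678), np.float64(-0.0679))}
br yaw 1.4301974201053747 0.07856109506148791
```

```bash
python3 -m pendant '[{"fingers":0,"delta_pos":[0,-0.6,3],"angular":[0,0,0]},{"fingers":0,"delta_pos":[0,0,4],"angular":[0,0,0]},{"fingers":0,"delta_pos":[10,0,0],"angular":[0,0,0]},{"fingers":0,"delta_pos":[10,0,0],"angular":[0,0,0]},{"fingers":0,"delta_pos":[10,0,0],"angular":[0,0,0]},{"fingers":0,"delta_pos":[10,0,0],"angular":[0,0,0]},{"fingers":0,"delta_pos":[10,0,0],"angular":[0,0,0]},{"fingers":0,"delta_pos":[0,0,0],"angular":[0,0,0]}]'
python3 go.py .5532 -.0005 .043 1.42
python3 -m pendant '[{"fingers":0,"delta_pos":[10,0,0],"angular":[0,0,0]},{"fingers":0,"delta_pos":[10,0,0],"angular":[0,0,0]},{"fingers":0,"delta_pos":[10,0,0],"angular":[0,0,0]},{"fingers":0,"delta_pos":[10,0,0],"angular":[0,0,0]},{"fingers":0,"delta_pos":[0,0,0],"angular":[0,0,0]}]'
python3 -m pendant '[{"fingers":0,"delta_pos":[10,0,0],"angular":[0,0,0]},{"fingers":0,"delta_pos":[10,0,0],"angular":[0,0,0]},{"fingers":0,"delta_pos":[10,0,0],"angular":[0,0,0]},{"fingers":0,"delta_pos":[10,0,0],"angular":[0,0,0]},{"fingers":0,"delta_pos":[10,0,0],"angular":[0,0,0]},{"fingers":0,"delta_pos":[10,0,0],"angular":[0,0,0]},{"fingers":0,"delta_pos":[0,0,0],"angular":[0,0,0]}]'
python3 go.py .5532 -.0005 .043 1.42
```

```text
clock: 18.3
tcp_pos: [0.5607, 0.0487, 0.0434]
orientation: [-0.0, 0.756, 0.654, 0.0]
wrist_force: [0.5, -0.9, -4.2]
finger_gap: 0.0102
t 18.3 tcp [0.5607 0.0487 0.0434] yaw 1.4259 gap 0.0102 F [ 0.5 -0.9 -4.2] j [-0.06  0.42 -0.29  0.86  0.    1.66]
turn z (tool) 0.0059  shift now mm [-49.8  -0.3   0.4]
shift after turn mm [-49.8  -0.1   0.4]
tilt [ 2.e-04  4.e-04 -1.e+00]
clock: 18.8
tcp_pos: [0.5667, 0.0881, 0.0434]
orientation: [-0.0, 0.757, 0.654, 0.0]
wrist_force: [0.7, -0.1, -3.7]
finger_gap: 0.0099
clock: 19.5
tcp_pos: [0.5755, 0.1475, 0.0434]
orientation: [0.0, 0.757, 0.654, 0.0]
wrist_force: [0.0, -0.1, -4.5]
finger_gap: 0.0101
t 19.5 tcp [0.5755 0.1475 0.0434] yaw 1.4255 gap 0.0101 F [ 0.  -0.1 -4.5] j [ 0.12  0.47 -0.21  0.9   0.    1.83]
turn z (tool) 0.0055  shift now mm [-149.6   -0.6    0.4]
shift after turn mm [-149.6    0.2    0.4]
tilt [ 5.e-04  4.e-04 -1.e+00]
```

```bash
python3 -m pendant '[{"fingers":0,"delta_pos":[3,0,0.5],"angular":[0,0,0]},{"fingers":0,"delta_pos":[2,0,0.5],"angular":[0,0,0]},{"fingers":0,"delta_pos":[2,0,0],"angular":[0,0,0]},{"fingers":0,"delta_pos":[0,0,0],"angular":[0,0,0]},{"fingers":0,"delta_pos":[0,0,0],"angular":[0,0,0]}]'
python3 -m pendant '[{"fingers":0,"delta_pos":[1.5,0,0],"angular":[0,0,0]},{"fingers":0,"delta_pos":[1.5,0,0],"angular":[0,0,0]},{"fingers":0,"delta_pos":[0,0,0],"angular":[0,0,0]},{"fingers":0,"delta_pos":[0,0,0],"angular":[0,0,0]}]'
```

```text
clock: 20.0
tcp_pos: [0.5763, 0.1527, 0.0424]
orientation: [0.0, 0.757, 0.653, -0.0]
wrist_force: [-0.2, -0.3, -4.2]
finger_gap: 0.0099
clock: 20.4
tcp_pos: [0.5767, 0.1559, 0.0424]
orientation: [0.0, 0.757, 0.653, 0.0]
wrist_force: [-0.8, -0.2, -4.3]
finger_gap: 0.01
```

```bash
python3 -m pendant '[{"fingers":0,"delta_pos":[1,0,0.4],"angular":[0,0,0]},{"fingers":0,"delta_pos":[1,0,0.3],"angular":[0,0,0]},{"fingers":0,"delta_pos":[0,0,0],"angular":[0,0,0]},{"fingers":0,"delta_pos":[0,0,0],"angular":[0,0,0]}]'
python3 -m pendant '[{"fingers":0,"delta_pos":[1,0,0],"angular":[0,0,0]},{"fingers":0,"delta_pos":[1,0,0],"angular":[0,0,0]},{"fingers":0,"delta_pos":[0,0,0],"angular":[0,0,0]},{"fingers":0,"delta_pos":[0,0,0],"angular":[0,0,0]}]'
```

```text
clock: 20.8
tcp_pos: [0.5766, 0.1561, 0.0419]
orientation: [0.001, 0.758, 0.653, -0.001]
wrist_force: [-1.5, -6.4, -0.8]
finger_gap: 0.0102
clock: 21.2
tcp_pos: [0.5765, 0.1562, 0.0421]
orientation: [0.002, 0.758, 0.652, -0.003]
wrist_force: [-3.8, -12.7, 2.9]
finger_gap: 0.0099
```

```bash
python3 -m pendant '[{"fingers":0,"delta_pos":[-3.5,0,0],"angular":[0,0,0]},{"fingers":0,"delta_pos":[0,0,0],"angular":[0,0,0]},{"fingers":40,"delta_pos":[0,0,0],"angular":[0,0,0]},{"fingers":40,"delta_pos":[0,0,0],"angular":[0,0,0]},{"fingers":40,"delta_pos":[0,0,0],"angular":[0,0,0]},{"fingers":40,"delta_pos":[0,0,0],"angular":[0,0,0]},{"fingers":40,"delta_pos":[0,0,-40],"angular":[0,0,0]},{"fingers":40,"delta_pos":[0,0,-50],"angular":[0,0,0]},{"fingers":40,"delta_pos":[0,0,-10],"angular":[0,0,0]},{"fingers":40,"delta_pos":[0,0,0],"angular":[0,0,0]},{"fingers":40,"delta_pos":[0,0,0],"angular":[0,0,0]}]' 60
python3 go.py .5026 .1640 .0494 1.42
python3 - <<'E'
from h import *
S,p=snap('scene','t9.png'); D,q=snap('side','s9.png'); 
cv2.imwrite('pics/c9.png',np.hstack([cv2.resize(D[170:290,235:375],None,fx=2.8,fy=2.8),cv2.resize(S[190:310,310:450],None,fx=2.8,fy=2.8)]))
E
```

```text
clock: 22.3
tcp_pos: [0.5763, 0.1564, 0.1409]
orientation: [-0.0, 0.757, 0.653, -0.0]
wrist_force: [-0.1, -0.1, -0.1]
finger_gap: 0.0397
t 22.3 tcp [0.5763 0.1564 0.1409] yaw 1.424 gap 0.0397 F [-0.1 -0.1 -0.1] j [ 0.13  0.4  -0.06  1.12  0.    1.85]
turn z (tool) 0.004  shift now mm [ -3.3 -74.   91.6]
shift after turn mm [ -3.6 -74.   91.5]
tilt [-6.e-04 -0.e+00 -1.e+00]
```

```bash
python3 -m pendant '[{"fingers":40,"delta_pos":[-1.7,-37,0],"angular":[0,0,0.002]},{"fingers":40,"delta_pos":[-1.8,-37,0],"angular":[0,0,0]},{"fingers":40,"delta_pos":[0,0,40],"angular":[0,0,0]},{"fingers":40,"delta_pos":[0,0,40],"angular":[0,0,0]},{"fingers":40,"delta_pos":[0,0,11.5],"angular":[0,0,0]},{"fingers":40,"delta_pos":[0,0,0],"angular":[0,0,0]},{"fingers":0,"delta_pos":[0,0,0],"angular":[0,0,0]},{"fingers":0,"delta_pos":[0,0,0],"angular":[0,0,0]},{"fingers":0,"delta_pos":[0,0,0],"angular":[0,0,0]},{"fingers":0,"delta_pos":[0,0,0],"angular":[0,0,0]},{"fingers":0,"delta_pos":[0,0,0],"angular":[0,0,0]}]' 100
python3 go.py .5026 .1640 .0494 1.42
```

```text
clock: 23.5
tcp_pos: [0.5032, 0.1641, 0.0519]
orientation: [0.0, 0.758, 0.653, 0.001]
wrist_force: [-4.5, 1.1, 5.2]
finger_gap: 0.0098
t 23.5 tcp [0.5032 0.1641 0.0519] yaw 1.4223 gap 0.0098 F [-4.5  1.1  5.2] j [ 0.16  0.35 -0.37  0.85  0.    1.88]
turn z (tool) 0.0023  shift now mm [-0.2 -0.6  2.5]
shift after turn mm [-0.2 -0.6  2.5]
tilt [ 1.1e-03  7.0e-04 -1.0e+00]
```

```bash
python3 -m pendant '[{"fingers":0,"delta_pos":[-8,0,0],"angular":[0,0,0]},{"fingers":0,"delta_pos":[-8,0,0],"angular":[0,0,0]},{"fingers":0,"delta_pos":[-8,0,0],"angular":[0,0,0]},{"fingers":0,"delta_pos":[-8,0,0],"angular":[0,0,0]},{"fingers":0,"delta_pos":[-8,0,0],"angular":[0,0,0]},{"fingers":0,"delta_pos":[-8,0,0],"angular":[0,0,0]},{"fingers":0,"delta_pos":[0,0,0],"angular":[0,0,0]}]'
python3 -m pendant '[{"fingers":0,"delta_pos":[-10,0,0],"angular":[0,0,0]},{"fingers":0,"delta_pos":[-10,0,0],"angular":[0,0,0]},{"fingers":0,"delta_pos":[-10,0,0],"angular":[0,0,0]},{"fingers":0,"delta_pos":[-10,0,0],"angular":[0,0,0]},{"fingers":0,"delta_pos":[-10,0,0],"angular":[0,0,0]},{"fingers":0,"delta_pos":[-10,0,0],"angular":[0,0,0]},{"fingers":0,"delta_pos":[0,0,0],"angular":[0,0,0]}]'
```

```text
clock: 24.2
tcp_pos: [0.4969, 0.1173, 0.0519]
orientation: [-0.0, 0.757, 0.653, 0.002]
wrist_force: [-2.7, 4.2, 4.0]
finger_gap: 0.0093
clock: 24.9
tcp_pos: [0.4883, 0.0562, 0.0516]
orientation: [0.001, 0.758, 0.652, 0.001]
wrist_force: [-1.4, 1.1, 5.8]
finger_gap: 0.0096
```

```bash
python3 -m pendant '[{"fingers":0,"delta_pos":[-12,0,0],"angular":[0,0,0]},{"fingers":0,"delta_pos":[-14,0,0],"angular":[0,0,0]},{"fingers":0,"delta_pos":[-14,0,0],"angular":[0,0,0]},{"fingers":0,"delta_pos":[-14,0,0],"angular":[0,0,0]},{"fingers":0,"delta_pos":[-14,0,0],"angular":[0,0,0]},{"fingers":0,"delta_pos":[-14,0,0],"angular":[0,0,0]},{"fingers":0,"delta_pos":[0,0,0],"angular":[0,0,0]}]'
python3 go.py .5235 -.4248 .2 1.49
```

```text
clock: 25.6
tcp_pos: [0.4743, -0.0271, 0.0503]
orientation: [0.001, 0.759, 0.651, -0.001]
wrist_force: [-2.5, -5.1, 5.8]
finger_gap: 0.0095
t 25.6 tcp [ 0.4743 -0.0271  0.0503] yaw 1.4188 gap 0.0095 F [-2.5 -5.1  5.8] j [-0.22  0.26 -0.5   0.81 -0.    1.5 ]
turn z (tool) -0.0712  shift now mm [-386.2  108.8 -148.4]
shift after turn mm [-392.5   81.1 -149.7]
tilt [-9.0e-04 -3.4e-03 -1.0e+00]
```

```bash
python3 -m pendant '[{"fingers":0,"delta_pos":[0,0,-15],"angular":[0,0,0]},{"fingers":0,"delta_pos":[0,0,-45],"angular":[0,0,0]},{"fingers":0,"delta_pos":[0,0,-45],"angular":[0,0,0]},{"fingers":0,"delta_pos":[0,0,-45],"angular":[0,0,0]},{"fingers":0,"delta_pos":[0,0,0],"angular":[0,0,-0.071]},{"fingers":0,"delta_pos":[-40,8,0],"angular":[0,0,0]},{"fingers":0,"delta_pos":[-40,8,0],"angular":[0,0,0]},{"fingers":0,"delta_pos":[-40,8,0],"angular":[0,0,0]},{"fingers":0,"delta_pos":[-40,8,0],"angular":[0,0,0]},{"fingers":0,"delta_pos":[-40,8,0],"angular":[0,0,0]},{"fingers":0,"delta_pos":[-40,8,0],"angular":[0,0,0]}]'
python3 -m pendant '[{"fingers":0,"delta_pos":[-40,8,0],"angular":[0,0,0]},{"fingers":0,"delta_pos":[-40,8,0],"angular":[0,0,0]},{"fingers":0,"delta_pos":[-40,8,0],"angular":[0,0,0]},{"fingers":0,"delta_pos":[-32,8,0],"angular":[0,0,0]},{"fingers":0,"delta_pos":[0,0,0],"angular":[0,0,0]},{"fingers":0,"delta_pos":[0,0,0],"angular":[0,0,0]}]'
python3 go.py .5235 -.4248 .041 1.49
```

```text
clock: 26.7
tcp_pos: [0.5024, -0.2691, 0.1985]
orientation: [-0.001, 0.734, 0.679, -0.002]
wrist_force: [0.6, 0.4, -6.7]
finger_gap: 0.0102
clock: 27.3
tcp_pos: [0.5224, -0.4218, 0.1976]
orientation: [-0.002, 0.735, 0.678, -0.001]
wrist_force: [-0.4, 1.3, -4.7]
finger_gap: 0.0093
t 27.3 tcp [ 0.5224 -0.4218  0.1976] yaw 1.4908 gap 0.0093 F [-0.4  1.3 -4.7] j [-0.8   0.52  0.28  1.33 -0.    0.85]
turn z (tool) 0.0008  shift now mm [ -3.1   2.  156.6]
shift after turn mm [ -2.9   1.3 156.6]
tilt [-0.0044  0.002  -1.    ]
```

```bash
python3 -m pendant '[{"fingers":0,"delta_pos":[0,0,40],"angular":[0,0,0]},{"fingers":0,"delta_pos":[0,0,40],"angular":[0,0,0]},{"fingers":0,"delta_pos":[0,0,40],"angular":[0,0,0]},{"fingers":0,"delta_pos":[0,0,27],"angular":[0,0,0]},{"fingers":0,"delta_pos":[0,0,6],"angular":[0,0,0]},{"fingers":0,"delta_pos":[0,0,2],"angular":[0,0,0]},{"fingers":0,"delta_pos":[0,0,0],"angular":[0,0,0]},{"fingers":0,"delta_pos":[0,0,0],"angular":[0,0,0]}]'
```

```text
clock: 28.1
tcp_pos: [0.5253, -0.4221, 0.0476]
orientation: [0.002, 0.734, 0.679, -0.0]
wrist_force: [0.8, 0.7, -5.2]
finger_gap: 0.01
```

```bash
python3 -m pendant '[{"fingers":0,"delta_pos":[0,0,3],"angular":[0,0,0]},{"fingers":0,"delta_pos":[0,0,2],"angular":[0,0,0]},{"fingers":0,"delta_pos":[0,0,0],"angular":[0,0,0]},{"fingers":0,"delta_pos":[0,0,0],"angular":[0,0,0]}]'
python3 -m pendant '[{"fingers":0,"delta_pos":[0,0,1.5],"angular":[0,0,0]},{"fingers":0,"delta_pos":[0,0,0],"angular":[0,0,0]},{"fingers":0,"delta_pos":[0,0,0],"angular":[0,0,0]}]'
```

```text
clock: 28.5
tcp_pos: [0.5248, -0.422, 0.0419]
orientation: [0.001, 0.734, 0.679, 0.0]
wrist_force: [-1.3, -0.4, 5.6]
finger_gap: 0.0099
clock: 28.8
tcp_pos: [0.5248, -0.422, 0.0419]
orientation: [0.002, 0.734, 0.679, 0.0]
wrist_force: [-3.1, 2.0, 13.0]
finger_gap: 0.0095
```

```bash
python3 -m pendant '[{"fingers":0,"delta_pos":[0,0,-1.5],"angular":[0,0,0]},{"fingers":50,"delta_pos":[0,0,0],"angular":[0,0,0]},{"fingers":50,"delta_pos":[0,0,0],"angular":[0,0,0]},{"fingers":50,"delta_pos":[0,0,0],"angular":[0,0,0]},{"fingers":50,"delta_pos":[0,0,0],"angular":[0,0,0]},{"fingers":50,"delta_pos":[0,0,-30],"angular":[0,0,0]},{"fingers":50,"delta_pos":[0,0,-50],"angular":[0,0,0]},{"fingers":50,"delta_pos":[0,0,-50],"angular":[0,0,0]},{"fingers":50,"delta_pos":[0,0,-40],"angular":[0,0,0]},{"fingers":50,"delta_pos":[0,0,0],"angular":[0,0,0.07]},{"fingers":50,"delta_pos":[0,0,0],"angular":[0,0,0]},{"fingers":50,"delta_pos":[0,0,0],"angular":[0,0,0]}]' 40
python3 go.py .652 .088 .2 1.42
```

```text
clock: 30.0
tcp_pos: [0.5237, -0.4207, 0.2091]
orientation: [-0.001, 0.757, 0.653, -0.0]
wrist_force: [0.5, 0.1, -0.5]
finger_gap: 0.0503
t 30.0 tcp [ 0.5237 -0.4207  0.2091] yaw 1.4244 gap 0.0503 F [ 0.5  0.1 -0.5] j [-0.8   0.52  0.3   1.35  0.    0.92]
turn z (tool) 0.0044  shift now mm [522.   52.7   9.6]
shift after turn mm [522.2  50.4   9.1]
tilt [-0.0012  0.0014 -1.    ]
```

```bash
python3 -m pendant '[{"fingers":50,"delta_pos":[40,4,0],"angular":[0,0,0]},{"fingers":50,"delta_pos":[40,4,0],"angular":[0,0,0]},{"fingers":50,"delta_pos":[40,4,0],"angular":[0,0,0]},{"fingers":50,"delta_pos":[40,4,0],"angular":[0,0,0]},{"fingers":50,"delta_pos":[40,4,0],"angular":[0,0,0]},{"fingers":50,"delta_pos":[40,4,0],"angular":[0,0,0]},{"fingers":50,"delta_pos":[40,4,0],"angular":[0,0,0]},{"fingers":50,"delta_pos":[40,4,0],"angular":[0,0,0]},{"fingers":50,"delta_pos":[40,4,0],"angular":[0,0,0]},{"fingers":50,"delta_pos":[40,4,0],"angular":[0,0,0]},{"fingers":50,"delta_pos":[40,4,0],"angular":[0,0,0]},{"fingers":50,"delta_pos":[40,4,0],"angular":[0,0,0]}]'
python3 -m pendant '[{"fingers":50,"delta_pos":[41,2,0],"angular":[0,0,0]},{"fingers":50,"delta_pos":[0,0,0],"angular":[0,0,0]},{"fingers":50,"delta_pos":[0,0,0],"angular":[0,0,0]}]'
python3 go.py .652 .088 .0485 1.42
```

```text
clock: 31.2
tcp_pos: [0.6415, 0.0482, 0.2081]
orientation: [-0.001, 0.757, 0.653, -0.001]
wrist_force: [0.4, -0.9, 1.3]
finger_gap: 0.0499
clock: 31.5
tcp_pos: [0.6494, 0.0879, 0.2082]
orientation: [-0.001, 0.756, 0.654, -0.001]
wrist_force: [-0.0, 0.0, -0.9]
finger_gap: 0.05
t 31.5 tcp [0.6494 0.0879 0.2082] yaw 1.426 gap 0.05 F [-0.   0.  -0.9] j [ 0.01  0.48  0.24  1.33 -0.    1.73]
turn z (tool) 0.006  shift now mm [  0.7   3.1 159.6]
shift after turn mm [  0.5   2.5 159.7]
tilt [-3.5e-03 -5.0e-04 -1.0e+00]
```

Next I descend on the post, pinch it, and slide it back about 66 mm (a little past closed, so that it meets its stop).

```bash
python3 -m pendant '[{"fingers":50,"delta_pos":[0,2.5,40],"angular":[0,0,0.005]},{"fingers":50,"delta_pos":[0,0,40],"angular":[0,0,0]},{"fingers":50,"delta_pos":[0,0,40],"angular":[0,0,0]},{"fingers":50,"delta_pos":[0,0,38],"angular":[0,0,0]},{"fingers":0,"delta_pos":[0,0,0],"angular":[0,0,0]},{"fingers":0,"delta_pos":[0,0,0],"angular":[0,0,0]},{"fingers":0,"delta_pos":[0,0,0],"angular":[0,0,0]},{"fingers":0,"delta_pos":[0,0,0],"angular":[0,0,0]},{"fingers":0,"delta_pos":[0,0,0],"angular":[0,0,0]}]' 40
python3 go.py .5882 .0971 .0485 1.42
python3 -m pendant '[{"fingers":0,"delta_pos":[0,-10,0],"angular":[0,0,0]},{"fingers":0,"delta_pos":[0,-15,0],"angular":[0,0,0]},{"fingers":0,"delta_pos":[0,-15,0],"angular":[0,0,0]},{"fingers":0,"delta_pos":[0,-15,0],"angular":[0,0,0]},{"fingers":0,"delta_pos":[0,-5,0],"angular":[0,0,0]},{"fingers":0,"delta_pos":[0,0,0],"angular":[0,0,0]},{"fingers":0,"delta_pos":[0,0,0],"angular":[0,0,0]}]'
python3 go.py .5882 .0971 .0485 1.42
```

```text
clock: 32.4
tcp_pos: [0.6523, 0.0857, 0.0538]
orientation: [0.0, 0.759, 0.651, -0.0]
wrist_force: [-5.1, -3.7, -0.2]
finger_gap: 0.0105
t 32.4 tcp [0.6523 0.0857 0.0538] yaw 1.4175 gap 0.0105 F [-5.1 -3.7 -0.2] j [ 0.01  0.57 -0.01  1.   -0.    1.73]
turn z (tool) -0.0025  shift now mm [  1.5 -65.1   5.3]
shift after turn mm [  1.7 -65.1   5.3]
tilt [-2.0e-04 -1.2e-03 -1.0e+00]
clock: 33.1
tcp_pos: [0.5937, 0.0946, 0.0538]
orientation: [0.002, 0.759, 0.651, 0.0]
wrist_force: [-2.1, -4.5, -1.5]
finger_gap: 0.0105
t 33.1 tcp [0.5937 0.0946 0.0538] yaw 1.4173 gap 0.0105 F [-2.1 -4.5 -1.5] j [ 0.03  0.47 -0.18  0.92 -0.    1.75]
turn z (tool) -0.0027  shift now mm [ 1.7 -5.8  5.3]
shift after turn mm [ 1.7 -5.8  5.3]
tilt [ 0.0023 -0.0022 -1.    ]
```

```bash
python3 -m pendant '[{"fingers":0,"delta_pos":[0,-2,0],"angular":[0,0,0]},{"fingers":0,"delta_pos":[0,-2,0],"angular":[0,0,0]},{"fingers":0,"delta_pos":[0,0,0],"angular":[0,0,0]},{"fingers":0,"delta_pos":[0,0,0],"angular":[0,0,0]}]'
python3 -m pendant '[{"fingers":0,"delta_pos":[0,-1.5,0],"angular":[0,0,0]},{"fingers":0,"delta_pos":[0,0,0],"angular":[0,0,0]},{"fingers":0,"delta_pos":[0,0,0],"angular":[0,0,0]}]'
python3 -m pendant '[{"fingers":0,"delta_pos":[0,-1.5,0],"angular":[0,0,0]},{"fingers":0,"delta_pos":[0,0,0],"angular":[0,0,0]},{"fingers":0,"delta_pos":[0,0,0],"angular":[0,0,0]}]'
```

```text
clock: 33.5
tcp_pos: [0.5906, 0.0951, 0.0538]
orientation: [0.002, 0.759, 0.651, 0.001]
wrist_force: [-0.7, -5.4, -1.4]
finger_gap: 0.0104
clock: 33.8
tcp_pos: [0.5893, 0.0952, 0.0538]
orientation: [0.002, 0.759, 0.651, 0.001]
wrist_force: [-0.7, -6.1, -2.0]
finger_gap: 0.0105
clock: 34.1
tcp_pos: [0.5878, 0.0955, 0.0539]
orientation: [0.002, 0.759, 0.651, 0.001]
wrist_force: [-1.3, -4.9, -2.2]
finger_gap: 0.0109
```

```bash
python3 -m pendant '[{"fingers":0,"delta_pos":[0,-1.5,0],"angular":[0,0,0]},{"fingers":0,"delta_pos":[0,0,0],"angular":[0,0,0]},{"fingers":0,"delta_pos":[0,0,0],"angular":[0,0,0]}]'
python3 -m pendant '[{"fingers":0,"delta_pos":[0,-1.5,0],"angular":[0,0,0]},{"fingers":0,"delta_pos":[0,0,0],"angular":[0,0,0]},{"fingers":0,"delta_pos":[0,0,0],"angular":[0,0,0]}]'
```

```text
clock: 34.4
tcp_pos: [0.587, 0.0956, 0.0539]
orientation: [0.003, 0.759, 0.651, 0.001]
wrist_force: [1.6, -5.8, -3.2]
finger_gap: 0.0105
clock: 34.7
tcp_pos: [0.5869, 0.0956, 0.0539]
orientation: [0.003, 0.759, 0.651, 0.002]
wrist_force: [4.3, -6.1, -6.3]
finger_gap: 0.0104
```

The gate is on its stop. I'll release, retract and take the last look.

```bash
python3 -m pendant '[{"fingers":0,"delta_pos":[0,1.5,0],"angular":[0,0,0]},{"fingers":50,"delta_pos":[0,0,0],"angular":[0,0,0]},{"fingers":50,"delta_pos":[0,0,0],"angular":[0,0,0]},{"fingers":50,"delta_pos":[0,0,0],"angular":[0,0,0]},{"fingers":50,"delta_pos":[0,0,0],"angular":[0,0,0]},{"fingers":50,"delta_pos":[0,0,-30],"angular":[0,0,0]},{"fingers":50,"delta_pos":[0,0,-50],"angular":[0,0,0]},{"fingers":50,"delta_pos":[0,0,-50],"angular":[0,0,0]},{"fingers":50,"delta_pos":[-40,0,-30],"angular":[0,0,0]},{"fingers":50,"delta_pos":[-40,0,0],"angular":[0,0,0]},{"fingers":50,"delta_pos":[0,0,0],"angular":[0,0,0]},{"fingers":50,"delta_pos":[0,0,0],"angular":[0,0,0]}]'
python3 - <<'E'
from h import *
D,_=snap('side','sE.png'); S,_=snap('scene','tE.png')
a=cv2.resize(D[170:290,235:375],None,fx=2.8,fy=2.8); b=cv2.resize(S[190:310,310:450],None,fx=2.8,fy=2.8)
c=cv2.resize(S[220:420,20:360],(784,230))
cv2.imwrite('pics/cE.png',np.vstack([np.hstack([a,b]),c]))
E
```

```text
clock: 35.9
tcp_pos: [0.5728, 0.0172, 0.2124]
orientation: [-0.0, 0.76, 0.65, 0.0]
wrist_force: [-1.0, 0.4, 0.1]
finger_gap: 0.0501
```

View pics/cE.png

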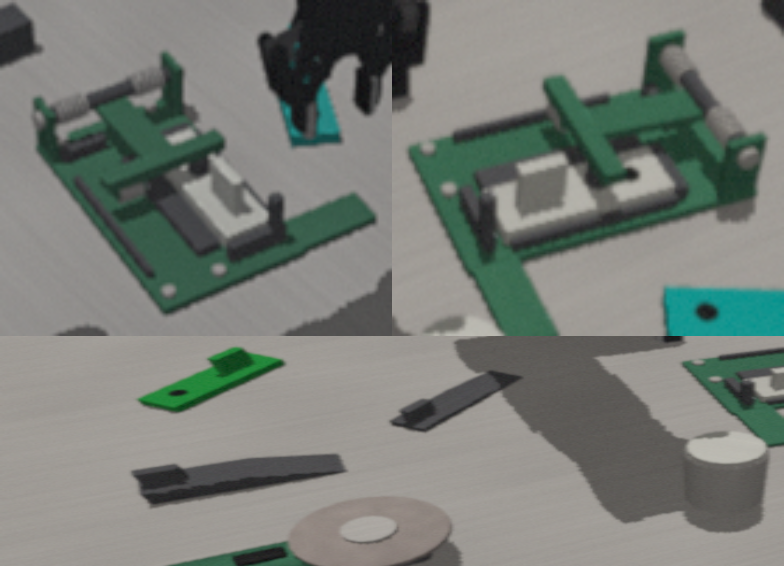

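cE shows the arm down on the bracket, the gate closed behind it, and the tall ramp standing on the bench at its old spot. The bystanders look unmoved. One numeric check: the bracket's hole at scene (395,251.8).

```bash
python3 - <<'E'
from m import *
p=env.camera_params('scene'); im=cv2.imread('pics/tE.png')
w=im[240:264,383:407].max(2); ys,xs=np.nonzero(w<w.min()+25); u,v=xs.mean()+383,ys.mean()+240; print(u,v)
def loc(P):
    d=P[:2]-np.array([.5448,.1768]); c,s=np.cos(1.42),np.sin(1.42); return c*d[0]+s*d[1],-s*d[0]+c*d[1]
print('hole local',loc(onz(p,395,251.8,.026)),'expect .062,-.035')
c=np.hypot; print('plate corner check',loc(onz(p,316.8,242,.01)),'expect -.095,.075')
a=cv2.imread('pics/scene0.png'); 
for n,(x,y,w,h) in dict(tin=(315,300,45,80),grinder=(10,355,210,120),low=(185,245,65,60),tube=(438,175,55,50)).items():
    A=cv2.cvtColor(a[y:y+h,x:x+w],6).astype(np.float32);B=cv2.cvtColor(im[y:y+h,x:x+w],6).astype(np.float32); print(n,np.round(cv2.phaseCorrelate(A,B)[0],2))
E
```

```text
394.1388888888889 245.69444444444446
hole local (np.float64(0.06414526926306241), np.float64(-0.03410019441412706)) expect .062,-.035
plate corner check (np.float64(-0.09053947649562605), np.float64(0.07348060419975849)) expect -.095,.075
tin [ 0.44 -0.05]
grinder [0.18 0.02]
low [ 0.08 -0.07]
tube [0.04 0.03]
```

The hole is within a few mm of home, which is inside this view's own calibration offset, and the bystanders shifted by less than 0.5 px. Handing in.

```bash
python3 -c "
from workcell import env; print(env.hand_in())"
```

```text
the job is handed in; nothing more can be done
None
```

The bracket is loaded in the fixture, and I handed the job in at about 36 s of the 72 s allowed; no verdict is reported.

**What I did:**
1. I pushed the tall ramp in under the roller and let go; the arm stayed up on it alone.
2. I slid the gate open about 62 mm, then slid the bracket in until its nose met the end stop, with the push force rising to about 13 N.
3. I drew the tall ramp out and stood it back at its original spot on the bench.
4. I pinched the gate post and slid the gate shut until it met its stop.

**Last checks:**
- **Picture:** the final picture showed the arm down on the bracket, the gate closed behind it, the ramp upright off the fixture, and the gripper clear.
- **Bracket position:** its hole measured at (64, -34) mm in the fixture frame, against (62, -35) mm when home. That 2 mm gap is within this camera's error, as a known fixture corner read 4.5 mm off along the same axis. An automatic search for the hole gave a different point about 6 px away, so I used the position read by eye.
- **Bystanders:** the tin, grinder, low ramp and tube shifted by less than 0.5 px between the first and last pictures.
- **Not measured:** I did not measure the arm's angle directly, only saw it resting on the bracket.

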